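Wring the matching gauge block onto the focus-height base

ROBOT

A 7-joint arm with a two-finger parallel gripper is mounted at the origin on the work surface. World frame = base frame: x ahead of the robot, y to its left, z up, the work surface at z = 0. Lengths are in m, angles in rad, forces in N, time in s.
With the tool pointing down it reaches from about 0.35 to 0.9 m from the base axis. Payload 8.1 kg.
Tool frame: the origin (TCP) lies between the finger pads; the fingertips stand ahead of it and the grasp point (between the pads) lies 5 mm behind it (arm.tcp_to_tips is the z of the fingertips in the tool frame, in m); z points along the fingers, y is the line along which they close (so a half turn about z gives the same grasp; the last joint's range is limited). The gripper opens to 85 mm and grips with 20 to 120 N. Pads are 22 mm wide; open, the fingers measure 114 mm over their backs; the gripper's body (76 mm by 85 mm) begins 54 mm behind the grasp point. The pads swing forward as they close: fully open they stand 13 mm farther back than shut.
Start: joints at [-1.381, 0.434, 0.025, 1.573, -0.012, 1.134, -0.075], TCP at [0.18, 0.598, 0.245] pointing down, gripper open.
Joint ranges: [-2.62, 2.62], [-0.44, 2.09], [-1.27, 1.32], [0.08, 2.57], [-1.32, 4.46], [0.12, 2], [-2.74, 2.74]. Speed limits (rad/s): [2.22, 2.22, 3.01, 3.01, 3.14, 3.14, 3.14].

INTERFACE

Orientations are given as a unit quaternion [w, x, y, z].
In Python, from workcell import arm, cams gives the robot as it stands (arm), with the cameras (cams).
- The arm moves only by the shell command python3 shift.py [OPENING] [FORCE], which reads ROWS from standard input. ROWS is a JSON object with one list for each field, all of the same length, 1 to 5, a row being the entries at one place: x, y, z (the shift in m), wx, wy, wz (a rotation vector in rad); each row is the pose to reach, as a shift and turn from the pose commanded when the command began, along the tool's axes at that moment; what a row does not reach only later rows make up. A row lasts 1/12 s, in which the tool goes at most 0.0417 m and 0.125 rad, less where a joint would pass 70% of its speed; a pose out of reach is approached as far as the arm can. OPENING is the opening from 0.0 (shut) to 1.0 (fully open), set as the command begins (- or left out keeps the last). The fingers move at their own pace and stop on an object; FORCE is the grip in N (left out, the last holds). Time passes only in rows, so rows that do not move let the fingers close. It prints the time, the measured TCP pose, the force, the opening and the grip force at its end. Input that does not fit is refused with a message, and nothing moves.
- arm.read_state(): the state, without advancing time (a new reading comes with each control period).
- cams.camera(name): name is "side" or "top" or "wrist"; returns the picture (400x640x3 uint8, red, green, blue); there is no depth.
- cams.camera_info(name): a dict with "camera_matrix" (3x3 intrinsics, pixels), "pose" (4x4, takes a point from camera to world coordinates); the wrist camera has in their place "hand_eye" (4x4, takes a point from camera to tool coordinates, whose origin is the TCP and whose axes are the flange's). Camera axes: x right, y up, looking along -z (the intrinsics and any distortion apply to the point x, -y, -z); pixel columns grow to the right and rows downward; lengths in m; the calibration is good to about 2 mm. A picture is of the moment at which its call begins: read the wrist's pose just before it. camera_info takes no time and is no camera call.
- arm.job_done(): hands the job in; it is judged then, once.
The state is a dict: "t": time; "joint_positions": joint angles; "qvel": joint speeds; "joint_torque": joint torques, N m; "ee_pos": TCP position; "tcp_rot": TCP orientation; "contact_force": force on the tool from outside, world axes, zero at the start; "ft_torque": the same for the moment, N m; "opening": opening from 0.0 (shut) to 1.0 (fully open); "gripper_force": force on a finger pad.
Only numpy, scipy, OpenCV 4.12 (cv2) and the standard library are available. Lean on these libraries where they do the work, as an engineer would, in place of code of your own. Each camera call takes 0.05 s, during which the arm holds its last target. There are 200 camera calls.

TASK

Three steel gauge blocks lie on the microscope bench: take the one whose flat face is the same length as the steel block on the black foot, and wring it on lengthwise. Set it down flat and in line so that it laps only about half the length of that block, overhanging one end (either will do), then slide it along without lifting it until the two faces fully cover each other and their ends are flush. Let go of it there, and leave the other two gauge blocks where they are.

Things in the scene. Friction and masses are not known exactly. Their poses are not given: they have to be found in the camera images.
- block_80: Loose plain steel gauge block, 80 mm long (its x) x 36 mm wide (its y) x 24 mm high (its z), lying flat on the bench; the middle length of the three, and the one to use. Origin at the centre of its underside. Gripped across the 36 mm width. About 0.54 kg, up to a fifth more or less.
- base_block: Fixed base: a steel block 80 mm long (its x) x 36 mm wide (its y) standing centred on a black foot 112 x 72 mm and 12 mm thick. Origin at the centre of the foot's underside, on the bench. The steel block's flat top face is 40 mm above the bench, centred over the origin, bare, with no rim or stop. It is bolted down and does not move.
- block_50: Loose plain steel gauge block, 50 mm long (its x) x 36 mm wide (its y) x 24 mm high (its z), lying flat on the bench; the shortest, to be left alone. Origin at the centre of its underside. Gripped across the 36 mm width. About 0.34 kg, up to a fifth more or less.
- block_115: Loose plain steel gauge block, 115 mm long (its x) x 36 mm wide (its y) x 24 mm high (its z), lying flat on the bench; the longest, to be left alone. Origin at the centre of its underside. Gripped across the 36 mm width. About 0.78 kg, up to a fifth more or less.

How it is judged:
On the way, in this order (a step that is already met when the one before it is completed fails the run):
1. the 80 mm block rests flat on the base's steel face, in line within 10 degrees, lapping part of its length: its centre 20 to 62 mm along from the base's centre and within 12 mm sideways ((x of block_80 in the frame of base_block between 0.02 and 0.062 m or x of block_80 in the frame of base_block between -0.062 and -0.02 m) and y of block_80 in the frame of base_block between -0.012 and 0.012 m and angle between the x axis of block_80 and the x axis of base_block, either way round below 0.175 rad and z of block_80 in the frame of base_block between 0.037 and 0.043 m and contact force between block_80 and base_block above 0.3 N and angle between block_80's own z axis and vertical below 0.1 rad), for 0.1 s.
2. slid home: the faces in full contact, within 10 mm each way and 10 degrees (x of block_80 in the frame of base_block between -0.01 and 0.01 m and y of block_80 in the frame of base_block between -0.01 and 0.01 m and angle between the x axis of block_80 and the x axis of base_block, either way round below 0.175 rad and z of block_80 in the frame of base_block between 0.037 and 0.043 m and contact force between block_80 and base_block above 0.3 N and angle between block_80's own z axis and vertical below 0.1 rad), for 0.2 s.
At the end, for the whole second after the job is handed in: The 80 mm block lies flat and at rest on the base's steel face, released, its centre within 10 mm of the base's centre along and across and its length within 10 degrees of the base's; the other two gauge blocks are within 30 mm of where they started (all of step 2 and linear speed of block_80 below 0.02 m/s and angular speed of block_80 below 0.2 rad/s and distance of each of block_50, block_115 from where it was at the start of the episode below 0.03 m); the robot touches nothing.
It fails at once if the 80 mm block lowered from above or lifted over the finished place instead of slid (its centre within 17 mm of the base's each way while 5 to 35 mm clear of the steel face) (x of block_80 in the frame of base_block between -0.017 and 0.017 m and y of block_80 in the frame of base_block between -0.017 and 0.017 m and z of block_80 in the frame of base_block between 0.045 and 0.075 m).
It fails at once if another gauge block moved more than 30 mm (distance of any of block_50, block_115 from where it was at the start of the episode above 0.03 m).
It also fails if it takes over 40 s, if anything falls off the work surface, if the arm or the gripper's body presses on something with over 40 N, if the wrist force passes 120 N, or if a joint passes its speed limit or range.

## Working session

There is one attempt and no reset: what is moved stays moved. The work goes in short steps, Python scripts to look and compute and a shell command to move; the robot and the scene stay as the last step left them, time stands still between calls to the robot, and variables do not carry over. Pictures are saved under pics/ and viewed, at most 10 in all, crops included, and the job is handed in when it is done.

```bash
ls; mkdir -p pics
python3 - <<'E'
from workcell import arm, cams
import cv2,numpy as np
np.set_printoptions(precision=4,suppress=True)
s=arm.read_state();print(s['t'],s['ee_pos'],s['tcp_rot'],s['opening'],arm.tcp_to_tips)
for n in ['top','side']:
    i=cams.camera_info(n);print(n,i)
    cv2.imwrite(f'pics/{n}0.png',cv2.cvtColor(cams.camera(n),cv2.COLOR_RGB2BGR))
E
```

```text
pics
shift.py
workcell.py
0.0 [0.1803 0.5979 0.2445] [-0.      0.1459  0.9893 -0.0008] 1.0015266360750896 0.014
top {'camera_matrix': array([[500.4151,   0.    , 321.6174],
       [  0.    , 500.4151, 196.5864],
       [  0.    ,   0.    ,   1.    ]]), 'pose': array([[ 0.0096,  0.9857, -0.1685,  0.3868],
       [-0.9999,  0.0079, -0.0106, -0.0335],
       [-0.0091,  0.1686,  0.9856,  0.8727],
       [ 0.    ,  0.    ,  0.    ,  1.    ]])}
side {'camera_matrix': array([[377.5267,   0.    , 315.471 ],
       [  0.    , 377.5267, 196.006 ],
       [  0.    ,   0.    ,   1.    ]]), 'pose': array([[ 0.8742,  0.2901, -0.3894,  0.2918],
       [-0.4852,  0.4894, -0.7246, -0.4857],
       [-0.0196,  0.8224,  0.5686,  0.4223],
       [ 0.    ,  0.    ,  0.    ,  1.    ]])}
```

View pics/top0.png

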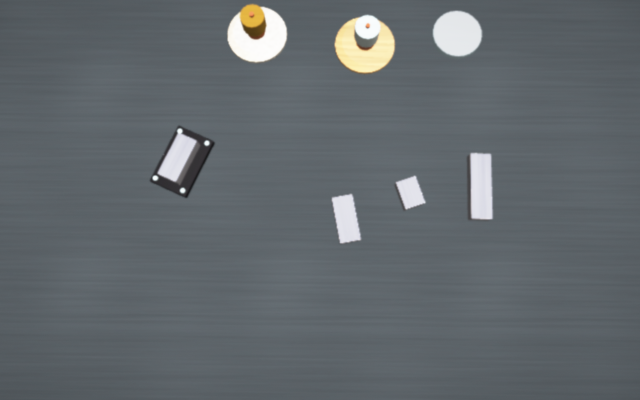

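The top view shows the base on its black foot at about (182,161), the 80 mm block at (346,218), the 50 at (411,193) and the 115 at (481,186). Next I enlarge the crops and measure.

```bash
cat > h.py <<'E'
import numpy as np,cv2
from workcell import arm, cams
np.set_printoptions(precision=4,suppress=True)
def ray(K,P,uv,z):
    d=P[:3,:3]@np.array([(uv[0]-K[0,2])/K[0,0],-(uv[1]-K[1,2])/K[1,1],-1])
    return P[:3,3]+d*(z-P[2,3])/d[2]
def pts(n,uvs,z,P=None):
    i=cams.camera_info(n)
    return np.array([ray(i['camera_matrix'],i['pose'] if P is None else P,u,z) for u in uvs])
def rect(p):
    c,(w,h),a=cv2.minAreaRect((p[:,:2]*1000).astype(np.float32))
    if w<h: w,h,a=h,w,a+90
    return np.array(c)/1000,w,h,(a+90)%180-90
E
python3 - <<'E'
from h import *
im=cv2.imread('pics/top0.png');hsv=cv2.cvtColor(im,cv2.COLOR_BGR2HSV)
m=((hsv[...,2]>150)&(hsv[...,1]<40)).astype(np.uint8)
for c in cv2.findContours(m,0,cv2.CHAIN_APPROX_NONE)[0]:
    if cv2.contourArea(c)<200: continue
    print('blk',c.reshape(-1,2).mean(0),cv2.contourArea(c))
    for z in(.024,.04): print(z,*rect(pts('top',c.reshape(-1,2),z)))
k=(hsv[...,2]<38).astype(np.uint8);k[:,:140]=0;k[:,230:]=0;k[:110]=0;k[210:]=0
p=np.argwhere(k)[:,::-1];print('foot',len(p),*rect(pts('top',p,.012)))
dots=((hsv[...,2]>150)).astype(np.uint8);n,_,st,ce=cv2.connectedComponentsWithStats(dots)
d=[c for c,s in zip(ce,st) if s[4]<60 and 140<c[0]<230];print(pts('top',d,.012)[:,:2],pts('top',d,.012).mean(0))
cv2.imwrite('pics/c.png',np.hstack([cv2.resize(im[115:210,140:225],None,fx=4,fy=4),cv2.resize(im[175:270,320:430],None,fx=4,fy=4)]))
E
```

```text
blk [345.9612 218.2403] 958.5
0.024 [ 0.4952 -0.0664] 81.84912872314453 37.22571563720703 10.757847785949707
0.04 [ 0.4932 -0.0658] 80.3060073852539 36.52389144897461 10.757862091064453
blk [410.3407 192.1429] 582.5
0.024 [ 0.5411 -0.1769] 50.924034118652344 36.89900588989258 19.048547744750977
0.04 [ 0.5382 -0.1742] 49.963993072509766 36.20336151123047 19.048486709594727
blk [481.0714 185.9107] 1335.0
0.024 [ 0.5536 -0.299 ] 115.94474029541016 37.015480041503906 -1.2349700927734375
0.04 [ 0.5504 -0.294 ] 113.75888061523438 36.3176383972168 -1.2349853515625
blk [176.935  154.9919] 929.5
0.024 [0.6049 0.2291] 89.68684387207031 40.50056457519531 -23.338356018066406
0.04 [0.6008 0.2241] 87.99600982666016 39.73701095581055 -23.33832550048828
blk [367.3889  26.7917] 474.0
0.024 [ 0.8466 -0.1051] 47.22631072998047 45.61606979370117 -0.09423065185546875
0.04 [ 0.838  -0.1038] 46.335941314697266 44.756072998046875 -0.09424591064453125
blk [457.0152  33.0985] 1711.0
0.024 [ 0.835  -0.2676] 88.29935455322266 87.10721588134766 -1.5951309204101562
0.04 [ 0.8266 -0.2632] 86.6346435546875 85.46497344970703 -1.5951690673828125
blk [256.7212  34.2019] 1865.0
0.024 [0.8297 0.0965] 110.09902954101562 104.41474914550781 -76.42496299743652
0.04 [0.8214 0.094 ] 108.02336883544922 102.44627380371094 -76.42493724822998
foot 68 [0.5814 0.1922] 105.2786865234375 1.9715098142623901 -24.111717224121094
[[0.6298 0.182 ]
 [0.5655 0.2697]
 [0.5437 0.2203]] [0.5797 0.224  0.012 ]
```

View pics/c.png

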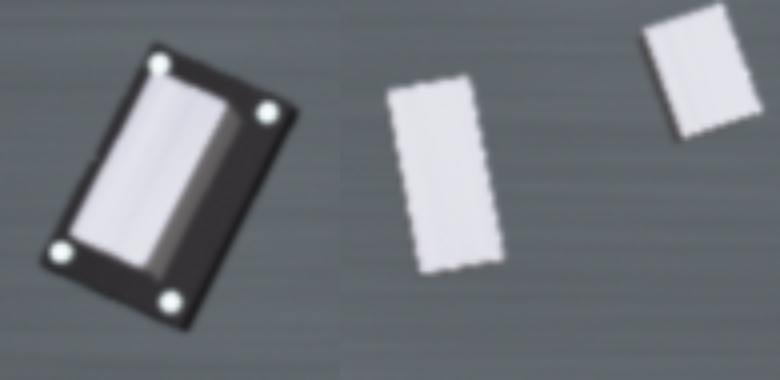

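View pics/side0.png

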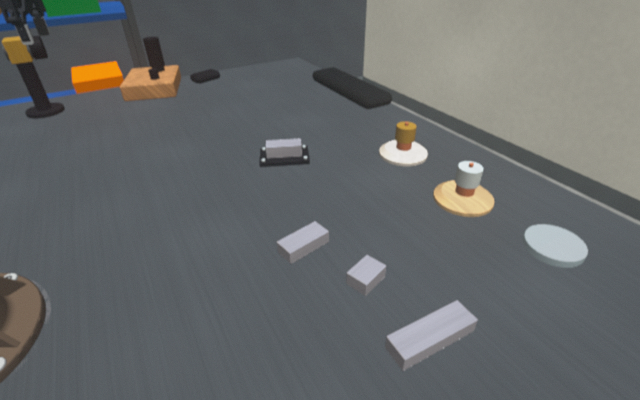

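The crops give the base's four foot dots (179.8,131), (207,143), (155.2,177.8) and (182.5,190.5), and the corners of the steel top face. The side view confirms the layout, with free space around the base block.

Run:
```python
from h import *
f=lambda a:np.array(a)/4+[139.6,114.6]
d=pts('top',f([(159,64),(268,112),(170,302),(61,251)]),.012)
t=pts('top',f([(160,75),(228,103),(148,270),(70,232)]),.04)
for p in(d,t):
    e=(p[0]+p[1]-p[2]-p[3]);print(p.mean(0),np.degrees(np.arctan2(e[1],e[0])),np.linalg.norm(e[:2])/2)
from scipy.spatial.transform import Rotation as R
print(R.from_quat(arm.read_state()['tcp_rot'],scalar_first=True).as_matrix()); print(cams.camera_info('wrist'))
b=np.array([.4952,-.0664,.1]);s=arm.read_state();M=R.from_quat(s['tcp_rot'],scalar_first=True).as_matrix()
print(M.T@(b-s['ee_pos']))
```

```text
[0.5978 0.2259 0.012 ] -24.168175451776772 0.0943259861329818
[0.5962 0.2233 0.04  ] -24.321533673859324 0.07868742155446724
[[-0.9574  0.2887 -0.0003]
 [ 0.2887  0.9574 -0.0013]
 [-0.0001 -0.0014 -1.    ]]
{'camera_matrix': array([[349.9145,   0.    , 321.8722],
       [  0.    , 349.9145, 200.5475],
       [  0.    ,   0.    ,   1.    ]]), 'hand_eye': array([[-0.0007,  0.9637,  0.267 ,  0.0665],
       [ 1.    ,  0.0004,  0.001 , -0.0005],
       [ 0.0009,  0.267 , -0.9637, -0.1297],
       [ 0.    ,  0.    ,  0.    ,  1.    ]])}
[-0.4933 -0.545   0.1454]
```

```bash
A='x'; 
echo '{"x": [-0.027, -0.054, -0.081, -0.108, -0.135], "y": [-0.03, -0.06, -0.09, -0.12, -0.15], "z": [0.005, 0.01, 0.015, 0.02, 0.025], "wx": [0, 0, 0, 0, 0], "wy": [0, 0, 0, 0, 0], "wz": [0, 0, 0, 0, 0]}' | python3 shift.py 1.0 60
echo '{"x": [-0.027, -0.054, -0.081, -0.108, -0.135], "y": [-0.03, -0.06, -0.09, -0.12, -0.15], "z": [0.005, 0.01, 0.015, 0.02, 0.025], "wx": [0, 0, 0, 0, 0], "wy": [0, 0, 0, 0, 0], "wz": [0, 0, 0, 0, 0]}' | python3 shift.py
echo '{"x": [-0.027, -0.054, -0.081, -0.108, -0.135], "y": [-0.03, -0.06, -0.09, -0.12, -0.15], "z": [0, 0, 0, 0, 0], "wx": [0, 0, 0, 0, 0], "wy": [0, 0, 0, 0, 0], "wz": [0, 0, 0, 0, 0]}' | python3 shift.py
echo '{"x": [-0.018, -0.035, -0.053, -0.07, -0.088], "y": [-0.02, -0.04, -0.06, -0.08, -0.095], "z": [0, 0, 0, 0, 0], "wx": [0, 0, 0, 0, 0], "wy": [0, 0, 0, 0, 0], "wz": [-0.1, -0.2, -0.3, -0.4, -0.482]}' | python3 shift.py
echo '{"x": [0, 0], "y": [0, 0], "z": [0, 0], "wx": [0, 0], "wy": [0, 0], "wz": [0, 0]}' | python3 shift.py
python3 - <<'E'
from h import *
from scipy.spatial.transform import Rotation as R
s=arm.read_state();im=cv2.cvtColor(cams.camera('wrist'),cv2.COLOR_RGB2BGR);cv2.imwrite('pics/w0.png',im)
i=cams.camera_info('wrist');T=np.eye(4);T[:3,:3]=R.from_quat(s['tcp_rot'],scalar_first=True).as_matrix();T[:3,3]=s['ee_pos']
P=T@i['hand_eye'];hsv=cv2.cvtColor(im,cv2.COLOR_BGR2HSV)
print(s['t'],s['ee_pos'],T[:3,0])
m=((hsv[...,2]>150)&(hsv[...,1]<40)).astype(np.uint8)
for c in cv2.findContours(m,0,cv2.CHAIN_APPROX_NONE)[0]:
    if cv2.contourArea(c)>1000: print(c.reshape(-1,2).mean(0),*rect(pts('wrist',c.reshape(-1,2),.024,P)))
b=np.array([.495,-.0664,.02]);print(T[:3,:3].T@(b-s['ee_pos']))
E
```

```text
t: 0.52
ee_pos: [0.2667, 0.4137, 0.2198]
tcp_rot: [-0.0, 0.146, 0.989, -0.0]
contact_force: [0.8, 0.6, 0.1]
opening: 0.999
gripper_force: 0.0
t: 0.93
ee_pos: [0.3525, 0.2313, 0.1951]
tcp_rot: [-0.0, 0.146, 0.989, 0.0]
contact_force: [0.9, 0.3, -0.1]
opening: 0.999
gripper_force: 0.0
t: 1.35
ee_pos: [0.4385, 0.0487, 0.1954]
tcp_rot: [0.0, 0.146, 0.989, 0.0]
contact_force: [0.1, 1.1, -0.7]
opening: 1.002
gripper_force: 0.0
t: 1.77
ee_pos: [0.4948, -0.0678, 0.1951]
tcp_rot: [-0.0, -0.096, 0.995, -0.0]
contact_force: [0.1, 0.7, -0.1]
opening: 1.002
gripper_force: 0.0
t: 1.93
ee_pos: [0.4951, -0.0669, 0.195]
tcp_rot: [-0.0, -0.093, 0.996, -0.0]
contact_force: [-0.6, 1.3, -0.4]
opening: 0.997
gripper_force: 0.0
1.9333 [ 0.4951 -0.0669  0.195 ] [-0.9828 -0.1846  0.0006]
[192.8444 209.1611] [ 0.5412 -0.1774] 50.86110305786133 37.20229721069336 18.731094360351562
[323.8633 180.4531] [ 0.4952 -0.0665] 80.0057144165039 37.34720230102539 10.642465591430664
[ 54.3375 195.0495] [ 0.5537 -0.2996] 115.95143127441406 36.77093505859375 -1.2063140869140625
[-0.0001  0.0005  0.175 ]
```

View pics/w0.png

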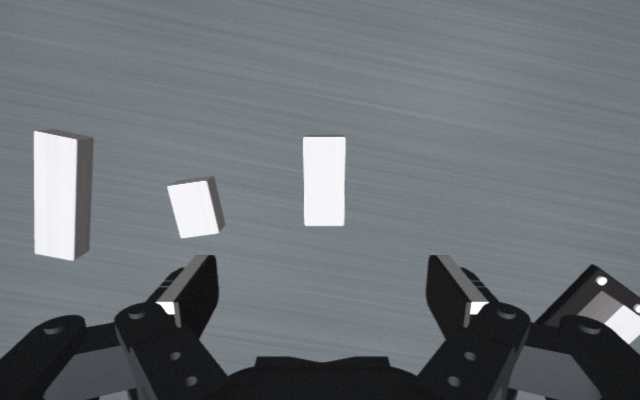

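The wrist view puts the 80 mm block at (324,180), and its position agrees with the top camera's to within a millimetre. The block is squarely between the pads, so I can descend and grip.

```bash
echo '{"x": [0, 0, 0, 0, 0], "y": [0, 0, 0, 0, 0], "z": [0.035, 0.07, 0.105, 0.14, 0.16], "wx": [0, 0, 0, 0, 0], "wy": [0, 0, 0, 0, 0], "wz": [0, 0, 0, 0, 0]}' | python3 shift.py
echo '{"x": [0, 0, 0], "y": [0, 0, 0], "z": [0.008, 0.017, 0.017], "wx": [0, 0, 0], "wy": [0, 0, 0], "wz": [0, 0, 0]}' | python3 shift.py
echo '{"x": [0, 0, 0, 0, 0], "y": [0, 0, 0, 0, 0], "z": [0, 0, 0, 0, 0], "wx": [0, 0, 0, 0, 0], "wy": [0, 0, 0, 0, 0], "wz": [0, 0, 0, 0, 0]}' | python3 shift.py 0.0 70
echo '{"x": [0, 0, 0, 0, 0], "y": [0, 0, 0, 0, 0], "z": [0, 0, 0, 0, 0], "wx": [0, 0, 0, 0, 0], "wy": [0, 0, 0, 0, 0], "wz": [0, 0, 0, 0, 0]}' | python3 shift.py
```

```text
t: 2.4
ee_pos: [0.4929, -0.0638, 0.0324]
tcp_rot: [-0.002, -0.095, 0.995, 0.001]
contact_force: [-0.2, -0.2, 0.3]
opening: 1.0
gripper_force: 0.0
t: 2.65
ee_pos: [0.4947, -0.0649, 0.0177]
tcp_rot: [-0.001, -0.095, 0.996, 0.0]
contact_force: [0.1, -0.2, 0.5]
opening: 1.002
gripper_force: 0.0
t: 3.07
ee_pos: [0.4957, -0.0655, 0.0195]
tcp_rot: [0.001, -0.094, 0.996, 0.0]
contact_force: [-2.7, 0.7, 13.4]
opening: 0.407
gripper_force: 69.6
t: 3.48
ee_pos: [0.4957, -0.0655, 0.0195]
tcp_rot: [0.001, -0.094, 0.996, 0.0]
contact_force: [-3.0, 1.0, 12.2]
opening: 0.404
gripper_force: 69.6
```

The fingertips pressed on the bench when they closed, so I'll regrip 7 mm higher. That also keeps the tips above the block's underside on the base.

```bash
echo '{"x": [0, 0, 0, 0], "y": [0, 0, 0, 0], "z": [0, 0, -0.004, -0.007], "wx": [0, 0, 0, 0], "wy": [0, 0, 0, 0], "wz": [0, 0, 0, 0]}' | python3 shift.py 0.7
echo '{"x": [0, 0, 0, 0, 0], "y": [0, 0, 0, 0, 0], "z": [0, 0, 0, 0, 0], "wx": [0, 0, 0, 0, 0], "wy": [0, 0, 0, 0, 0], "wz": [0, 0, 0, 0, 0]}' | python3 shift.py 0.0 80
echo '{"x": [0, 0, 0, 0, 0], "y": [0, 0, 0, 0, 0], "z": [-0.015, -0.045, -0.08, -0.11, -0.11], "wx": [0, 0, 0, 0, 0], "wy": [0, 0, 0, 0, 0], "wz": [0, 0, 0, 0, 0]}' | python3 shift.py
python3 - <<'E'
from h import *
from scipy.spatial.transform import Rotation as R
s=arm.read_state();M=R.from_quat(s['tcp_rot'],scalar_first=True).as_matrix();b=np.array([.597,.2245,0])
y=np.radians(-24.2);u=np.array([np.cos(y),np.sin(y),0])
print(s['ee_pos'],M)
for k in(.042,-.042):print(k,b+k*u,M.T@(b+k*u-s['ee_pos']))
E
```

```text
t: 3.82
ee_pos: [0.495, -0.0658, 0.0256]
tcp_rot: [-0.0, -0.094, 0.996, -0.0]
contact_force: [-0.6, -0.0, 0.1]
opening: 0.699
gripper_force: 0.0
t: 4.23
ee_pos: [0.4953, -0.0656, 0.026]
tcp_rot: [0.0, -0.094, 0.996, 0.0]
contact_force: [-2.7, 0.6, 13.3]
opening: 0.398
gripper_force: 79.3
t: 4.65
ee_pos: [0.4976, -0.0662, 0.1398]
tcp_rot: [0.003, -0.094, 0.996, -0.0]
contact_force: [1.7, 0.0, -6.0]
opening: 0.395
gripper_force: 83.4
[ 0.4976 -0.0662  0.1398] [[-0.9822 -0.1876  0.0069]
 [-0.1876  0.9822  0.    ]
 [-0.0068 -0.0012 -1.    ]]
0.042 [0.6353 0.2073 0.    ] [-0.1857  0.2429  0.1407]
-0.042 [0.5587 0.2417 0.    ] [-0.1169  0.2911  0.1402]
```

```bash
echo '{"x": [-0.01, -0.025, -0.04, -0.055, -0.074], "y": [0.025, 0.065, 0.1, 0.14, 0.186], "z": [0, 0, 0, 0, 0], "wx": [0, 0, 0, 0, 0], "wy": [0, 0, 0, 0, 0], "wz": [0, 0, 0, 0, 0]}' | python3 shift.py
echo '{"x": [-0.01, -0.02, -0.03, -0.04, -0.043], "y": [0.025, 0.05, 0.075, 0.095, 0.105], "z": [0, 0, 0, 0, 0], "wx": [0, 0, 0, 0, 0], "wy": [0, 0, 0, 0, 0], "wz": [0.12, 0.24, 0.36, 0.48, 0.608]}' | python3 shift.py
echo '{"x": [0, 0, 0], "y": [0, 0, 0], "z": [0, 0, 0], "wx": [0, 0, 0], "wy": [0, 0, 0], "wz": [0, 0, 0]}' | python3 shift.py
cat > look.py <<'E'
from h import *
import sys
from scipy.spatial.transform import Rotation as R
zt=float(sys.argv[1])
s=arm.read_state();im=cv2.cvtColor(cams.camera('top'),cv2.COLOR_RGB2BGR);w=cv2.cvtColor(cams.camera('wrist'),cv2.COLOR_RGB2BGR)
cv2.imwrite(sys.argv[2],np.hstack([cv2.resize(im[90:250,110:270],(400,400)),cv2.resize(w[:,120:520],(400,400))]))
M=R.from_quat(s['tcp_rot'],scalar_first=True).as_matrix();b=np.array([.597,.2245,0.])
y=np.radians(-24.2);B=np.array([[np.cos(y),-np.sin(y),0],[np.sin(y),np.cos(y),0],[0,0,1]])
print(s['t'],s['ee_pos'],'TCP in base',B.T@(s['ee_pos']-b),'toolx yaw',np.degrees(np.arctan2(M[1,0],M[0,0]))-180-np.degrees(y),'tilt',M[:,2])
print('to k=-.042',M.T@(b-.042*B[:,0]-s['ee_pos']),'to centre',M.T@(b-s['ee_pos']))
E
python3 look.py .1 pics/l1.png
```

```text
t: 5.07
ee_pos: [0.5297, 0.1234, 0.1338]
tcp_rot: [-0.001, -0.094, 0.996, -0.0]
contact_force: [0.8, -1.4, -7.3]
opening: 0.39
gripper_force: 83.3
t: 5.48
ee_pos: [0.5527, 0.2371, 0.1333]
tcp_rot: [-0.001, 0.207, 0.978, 0.0]
contact_force: [-0.3, 0.4, -7.0]
opening: 0.392
gripper_force: 83.3
t: 5.73
ee_pos: [0.5526, 0.2318, 0.1341]
tcp_rot: [-0.001, 0.205, 0.979, -0.001]
contact_force: [-0.3, -0.1, -6.7]
opening: 0.392
gripper_force: 83.3
5.7333 [0.5526 0.2318 0.1341] TCP in base [-0.0435 -0.0116  0.1341] toolx yaw 0.48314628810738824 tilt [-0.002  -0.0019 -1.    ]
to k=-.042 [-0.0017  0.0119  0.134 ] to centre [-0.0437  0.0115  0.134 ]
```

View pics/l1.png

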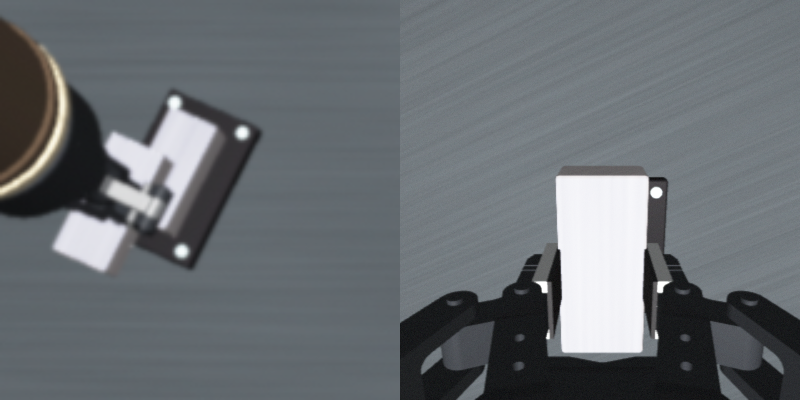

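The 80 mm block is held squarely and parallel to the base, 12 mm to one side. I'll correct that sideways first and then lower.

```bash
echo '{"x": [-0.002, -0.002, -0.002, -0.002, -0.002], "y": [0.012, 0.012, 0.012, 0.012, 0.012], "z": [0, 0.02, 0.04, 0.054, 0.054], "wx": [0, 0, 0, 0, 0], "wy": [0, 0, 0, 0, 0], "wz": [0.008, 0.008, 0.008, 0.008, 0.008]}' | python3 shift.py
echo '{"x": [0, 0], "y": [0, 0], "z": [0, 0], "wx": [0, 0], "wy": [0, 0], "wz": [0, 0]}' | python3 shift.py
python3 look.py .1 pics/l2.png
```

```text
t: 6.25
ee_pos: [0.5582, 0.2414, 0.0785]
tcp_rot: [-0.002, 0.21, 0.978, -0.002]
contact_force: [-1.0, -0.3, -6.8]
opening: 0.394
gripper_force: 83.2
t: 6.42
ee_pos: [0.5609, 0.2428, 0.0823]
tcp_rot: [0.0, 0.211, 0.978, 0.0]
contact_force: [0.8, 0.4, -6.2]
opening: 0.393
gripper_force: 83.2
6.4167 [0.5609 0.2428 0.0823] TCP in base [-0.0404  0.0019  0.0823] toolx yaw -0.11592145159010059 tilt [ 0.0011  0.0004 -1.    ]
to k=-.042 [ 0.0016 -0.0019  0.0823] to centre [-0.0404 -0.0018  0.0823]
```

View pics/l2.png

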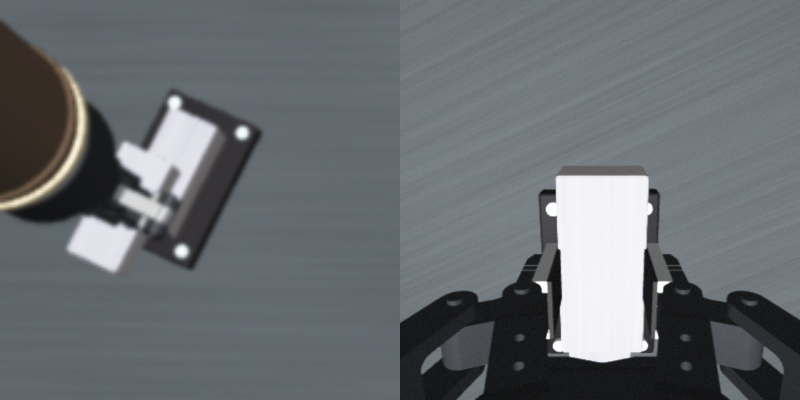

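The foot dots at (552,209) and (649,209) are symmetric about the block in the wrist view, so it is centred across and overhangs one end by about 40 mm. Now I lower gently onto contact.

```bash
echo '{"x": [0, 0, 0, 0], "y": [0, 0, 0, 0], "z": [0.005, 0.01, 0.012, 0.012], "wx": [0, 0, 0, 0], "wy": [0, 0, 0, 0], "wz": [0, 0, 0, 0]}' | python3 shift.py
echo '{"x": [0, 0, 0], "y": [0, 0, 0], "z": [0.001, 0.002, 0.002], "wx": [0, 0, 0], "wy": [0, 0, 0], "wz": [0, 0, 0]}' | python3 shift.py
echo '{"x": [0, 0, 0], "y": [0, 0, 0], "z": [0.001, 0.002, 0.002], "wx": [0, 0, 0], "wy": [0, 0, 0], "wz": [0, 0, 0]}' | python3 shift.py
```

```text
t: 6.85
ee_pos: [0.5596, 0.2432, 0.0686]
tcp_rot: [-0.0, 0.21, 0.978, -0.0]
contact_force: [0.1, -1.0, -6.5]
opening: 0.395
gripper_force: 83.3
t: 7.1
ee_pos: [0.5601, 0.2432, 0.0672]
tcp_rot: [-0.0, 0.21, 0.978, -0.0]
contact_force: [-0.2, -0.5, -6.5]
opening: 0.399
gripper_force: 83.3
t: 7.35
ee_pos: [0.5603, 0.2434, 0.0661]
tcp_rot: [0.0, 0.21, 0.978, 0.0]
contact_force: [-3.6, -1.2, 3.0]
opening: 0.391
gripper_force: 84.4
```

Contact is about 9 N at the predicted height. Now I slide 40 mm along the block's length.

```bash
echo '{"x": [0, -0.003, -0.006, -0.009, -0.012], "y": [0, 0, 0, 0, 0], "z": [0, 0, 0, 0, 0], "wx": [0, 0, 0, 0, 0], "wy": [0, 0, 0, 0, 0], "wz": [0, 0, 0, 0, 0]}' | python3 shift.py
echo '{"x": [-0.003, -0.006, -0.01, -0.014, -0.018], "y": [0, 0, 0, 0, 0], "z": [0, 0, 0, 0, 0], "wx": [0, 0, 0, 0, 0], "wy": [0, 0, 0, 0, 0], "wz": [0, 0, 0, 0, 0]}' | python3 shift.py
echo '{"x": [-0.004, -0.008, -0.01, -0.01, -0.01], "y": [0, 0, 0, 0, 0], "z": [0, 0, 0, 0, 0], "wx": [0, 0, 0, 0, 0], "wy": [0, 0, 0, 0, 0], "wz": [0, 0, 0, 0, 0]}' | python3 shift.py
python3 look.py .1 pics/l3.png
```

```text
t: 7.77
ee_pos: [0.569, 0.2407, 0.0661]
tcp_rot: [-0.002, 0.209, 0.978, 0.001]
contact_force: [-10.6, 3.6, 10.9]
opening: 0.399
gripper_force: 85.3
t: 8.18
ee_pos: [0.5858, 0.2335, 0.0661]
tcp_rot: [-0.002, 0.209, 0.978, 0.001]
contact_force: [-9.6, 4.8, 10.9]
opening: 0.392
gripper_force: 85.3
t: 8.6
ee_pos: [0.5959, 0.2289, 0.0661]
tcp_rot: [-0.001, 0.21, 0.978, 0.001]
contact_force: [-6.2, 3.6, 7.4]
opening: 0.395
gripper_force: 84.9
8.6 [0.5959 0.2289 0.0661] TCP in base [-0.0028  0.0035  0.0661] toolx yaw -0.004741885232608212 tilt [-0.0009  0.0026 -1.    ]
to k=-.042 [ 0.0391 -0.0037  0.0662] to centre [-0.0029 -0.0036  0.0661]
```

View pics/l3.png

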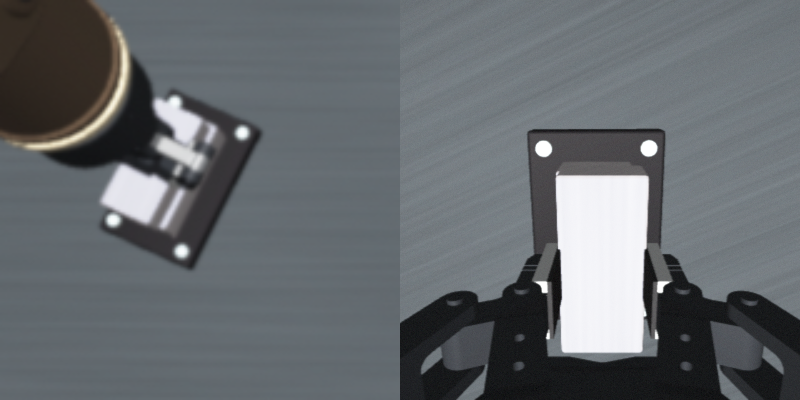

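The wrist view shows the foot dots centred at 596 and the block at 602, so the block is about 3 mm off in both directions. I'll trim that while still in contact.

```bash
echo '{"x": [-0.002, -0.004, -0.004, -0.004], "y": [-0.002, -0.004, -0.004, -0.004], "z": [0, 0, 0, 0], "wx": [0, 0, 0, 0], "wy": [0, 0, 0, 0], "wz": [0, 0, 0, 0]}' | python3 shift.py
python3 look.py .1 pics/l4.png
```

```text
t: 9.03
ee_pos: [0.599, 0.2234, 0.0662]
tcp_rot: [0.0, 0.21, 0.978, 0.001]
contact_force: [-3.0, 3.9, 4.2]
opening: 0.39
gripper_force: 84.5
9.0333 [0.599  0.2234 0.0662] TCP in base [ 0.0023 -0.0002  0.0662] toolx yaw -0.025053853143749194 tilt [ 0.0013  0.0025 -1.    ]
to k=-.042 [0.0443 0.     0.0661] to centre [0.0023 0.     0.0662]
```

View pics/l4.png

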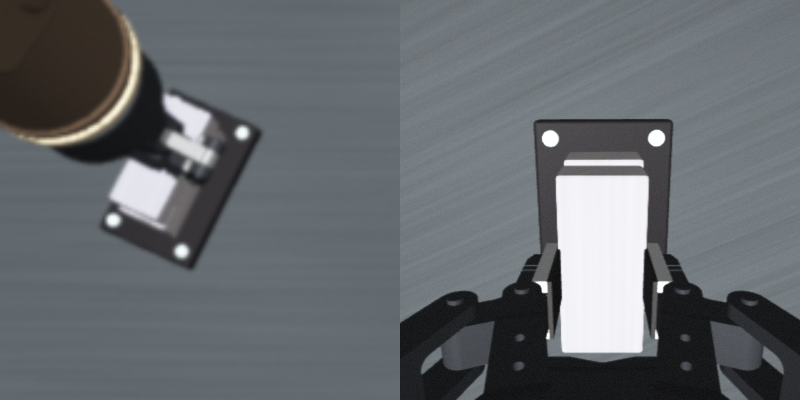

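A strip of the base face now shows past the block's end at (603,163), so it overshot by about 3 mm. I'll slide back and release.

```bash
echo '{"x": [0.0015, 0.003, 0.003, 0.003, 0.003], "y": [0, 0, 0, 0, 0], "z": [0, 0, 0, 0, 0], "wx": [0, 0, 0, 0, 0], "wy": [0, 0, 0, 0, 0], "wz": [0, 0, 0, 0, 0]}' | python3 shift.py
python3 look.py .1 pics/l5.png
```

```text
t: 9.55
ee_pos: [0.5976, 0.223, 0.0662]
tcp_rot: [0.002, 0.21, 0.978, 0.001]
contact_force: [5.4, 2.3, 3.6]
opening: 0.39
gripper_force: 84.3
9.55 [0.5976 0.223  0.0662] TCP in base [ 0.0011 -0.0011  0.0662] toolx yaw -0.09810215853405069 tilt [ 0.0035  0.0008 -1.    ]
to k=-.042 [0.0433 0.0009 0.0661] to centre [0.0013 0.0009 0.0662]
```

View pics/l5.png

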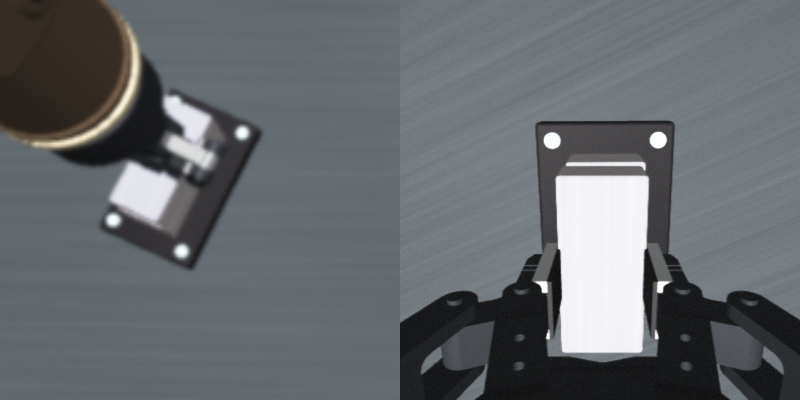

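About 2 mm of strip is left. One more small slide, then I open and retreat straight up.

```bash
echo '{"x": [0.002, 0.0025, 0.0025, 0.0025], "y": [0.001, 0.001, 0.001, 0.001], "z": [0, 0, 0, 0], "wx": [0, 0, 0, 0], "wy": [0, 0, 0, 0], "wz": [0, 0, 0, 0]}' | python3 shift.py
echo '{"x": [0, 0, 0, 0, 0], "y": [0, 0, 0, 0, 0], "z": [0, 0, 0, 0, 0], "wx": [0, 0, 0, 0, 0], "wy": [0, 0, 0, 0, 0], "wz": [0, 0, 0, 0, 0]}' | python3 shift.py 1.0
echo '{"x": [0, 0, 0, 0, 0], "y": [0, 0, 0, 0, 0], "z": [-0.01, -0.03, -0.06, -0.1, -0.14], "wx": [0, 0, 0, 0, 0], "wy": [0, 0, 0, 0, 0], "wz": [0, 0, 0, 0, 0]}' | python3 shift.py
echo '{"x": [0.04, 0.08, 0.12, 0.12, 0.12], "y": [0, 0, 0, 0, 0], "z": [0, 0, 0, 0, 0], "wx": [0, 0, 0, 0, 0], "wy": [0, 0, 0, 0, 0], "wz": [0, 0, 0, 0, 0]}' | python3 shift.py
python3 look.py .1 pics/l6.png
```

```text
t: 9.98
ee_pos: [0.596, 0.2236, 0.0661]
tcp_rot: [0.002, 0.211, 0.977, 0.0]
contact_force: [5.6, -1.3, 3.0]
opening: 0.392
gripper_force: 84.4
t: 10.4
ee_pos: [0.5936, 0.2247, 0.0651]
tcp_rot: [-0.0, 0.21, 0.978, -0.0]
contact_force: [0.2, -0.2, 0.1]
opening: 0.998
gripper_force: 0.0
t: 10.82
ee_pos: [0.5933, 0.2243, 0.207]
tcp_rot: [-0.001, 0.211, 0.978, -0.001]
contact_force: [1.3, 0.4, -0.5]
opening: 1.002
gripper_force: 0.0
t: 11.23
ee_pos: [0.4824, 0.2759, 0.2062]
tcp_rot: [-0.0, 0.208, 0.978, 0.001]
contact_force: [0.5, -0.3, 0.3]
opening: 1.004
gripper_force: 0.0
11.2333 [0.4824 0.2759 0.2062] TCP in base [-0.1256 -0.0001  0.2062] toolx yaw 0.1644160725031547 tilt [-0.0007  0.0014 -1.    ]
to k=-.042 [-0.0839 -0.0003  0.2061] to centre [-0.1259 -0.0004  0.206 ]
```

View pics/l6.png

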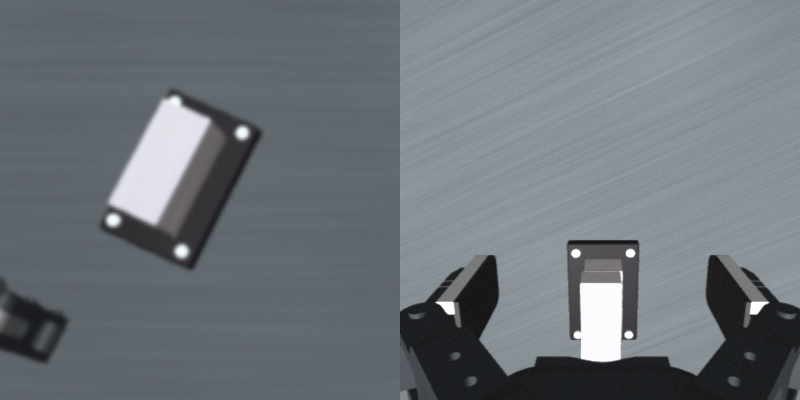

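The block lies on the base fully covering it, flush and aligned in the top view with its corners at (165,100) and (158,224). The gripper is well clear, so I hand in.

```bash
python3 -c "
from workcell import arm, cams
print(arm.job_done())"
```

```text
the job is handed in; nothing more can be done
None
```

The 80 mm block was set down half-lapped on the base, slid home until it looked flush (to about 1–2 mm in the images) and released. The other two blocks were not touched, and I handed the job in at about 11.3 s; no verdict was shown.

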